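Seat the grinder plate: lock the foot, tighten four wing nuts crosswise

ROBOT

A 7-joint arm with a two-finger parallel gripper is mounted at the origin on the work surface. World frame = base frame: x ahead of the robot, y to its left, z up, the work surface at z = 0. Lengths are in m, angles in rad, forces in N, time in s.
With the tool pointing down it reaches from about 0.4 to 0.85 m from the base axis. Payload 4.4 kg.
Tool frame: the origin (TCP) lies at the very end of the fingers, on their centre line; the grasp point (between the pads) lies 19 mm behind it; z points along the fingers, y is the line along which they close (so a half turn about z gives the same grasp; the last joint's range is limited). The gripper opens to 94 mm and grips with 3 to 60 N. Pads are 16 mm wide; open, the fingers measure 119 mm over their backs; the gripper's body (75 mm by 177 mm) begins 78 mm behind the grasp point.
Start: joints at [1.148, 0.628, 0.038, 1.517, -0.027, 0.996, -0.02], TCP at [0.227, -0.609, 0.205] pointing down, gripper open.
Joint ranges: [-3.06, 3.06], [-0.37, 2.12], [-1.25, 1.32], [0.18, 2.47], [-1.1, 4.24], [0.23, 1.98], [-2.94, 2.94]. Speed limits (rad/s): [2.57, 2.57, 3.14, 3.14, 3.14, 3.14, 3.14].

INTERFACE

Orientations are given as a unit quaternion [w, x, y, z].
In Python, from rig import robot gives the robot as it stands.
- The arm moves only by the tool drive_tool, never from a script. Its argument "series" is a list of rows, each an object with "travel": the shift along the tool's x, y, z in units of 75 cm (1.0 is 75 cm), a list of three; "dr": the turn, a rotation vector about the tool's x, y, z in units of 120 degrees (1.0 is 120 degrees), a list of three; "grip": the opening, from -1 (shut) to 1 (fully open). A call has exactly 8 rows; each row is the pose to reach, as a shift and turn from the pose commanded when the call began, along the tool's axes at that moment; what a row does not reach only later rows make up. A row lasts 1/10 s, in which the tool goes at most 50 mm and 8.59 degrees, less where a joint would pass 70% of its speed; a pose out of reach is approached as far as the arm can. A call with a number of a shift or a turn outside -1 to 1 is refused whole. A call with a gripper value outside its range is refused whole. The fingers move at their own pace and stop on an object; "newtons" is the grip in N (left out, the last holds). Time passes only in rows, so rows that repeat a pose let the fingers close, or fill a call up. It gives the time, the measured TCP pose, the force, the opening and the grip force at its end, in the units of the state.
- robot.state(): the state, without advancing time (a new reading comes with each control period).
- robot.grab_frame(name): name is "side" or "top"; returns a dict with "color" (384x512x3 uint8, red, green, blue), "fx", "fy", "cx", "cy" (pixels), "extrinsics" (4x4, takes a point from camera to world coordinates). Camera axes: x right, y up, looking along -z (the intrinsics and any distortion apply to the point x, -y, -z); pixel columns grow to the right and rows downward; lengths in m; the calibration is good to about 2 mm. A picture is of the moment at which its call begins. There is no depth.
- robot.job_done(): hands the job in; it is judged then, once.
The state is a dict: "t": time; "qpos": joint angles; "joint_vel": joint speeds; "joint_efforts": joint torques, N m; "eef_pos": TCP position; "tcp_rot": TCP orientation; "ft_force": force on the tool from outside, world axes, zero at the start; "moment": the same for the moment, N m; "opening": opening from 0.0 (shut) to 1.0 (fully open); "gripper_force": force on a finger pad.
Only numpy, scipy, OpenCV 4.12 (cv2) and the standard library are available. Lean on these libraries where they do the work, as an engineer would, in place of code of your own. Each camera call takes 0.05 s, during which the arm holds its last target. There are 200 camera calls.

TASK

First swing the grinder's cam lever a quarter turn clockwise to its stop so that the foot is locked. Then tighten the four wing nuts clockwise, about half a turn each until they stop, in cross order (one, then the one diagonally opposite, then the other two), so that the steel plate comes down evenly and seats. Leave the other things where they are.

Things in the scene. Friction and masses are not known exactly. Their poses are not given: they have to be found in the camera images.
- grinder_mid (a point): food grinder, fixed to the worktop on a grey foot 210 mm square, mouth up: white block 190 mm square and 60 mm high with a short red-rimmed feed neck 68 mm across that sticks out along +x to 150 mm from the centre. This point is the centre of the block's upper rim, 60 mm above the worktop; axes x and y run along its sides, z up.
- plate_top (a point): the square perforated steel grinder plate, 184 mm square and 10 mm thick, above the block; this point is the centre of its upper face, about 74 mm above the worktop when loose, about 70.5 mm when seated (3.5 mm lower); z is its upward normal. It lies loose on a spring pad at each corner, between lugs, and each nut presses its own corner down.
- cam_pivot (a point): black cam lever that locks the foot, at the grinder's +y side, on a vertical axis 40 mm towards -x and 130 mm towards +y from the grinder's centre. Point: on the axis, at mid-height of the arm (37 mm up; the arm is 14 mm wide, 18 mm high, its underside 28 mm above the worktop); turns with the lever, y axis along the arm.
- cam_knob (a point): on the upright round knob at the end of the cam lever, 82 mm from the axis; the knob is 20 mm in diameter and its top is 80 mm above the worktop; this point is 12 mm below the top
- cam (a joint): cam lever angle, rad: near 0 (up to 0.25) open, arm standing out from the grinder's side (its +y); grows as it turns clockwise seen from above; 1.571 locked against its stop, arm along the grinder's side (its +x). Stiff, stays where it is left, about 3 N at the arm.
- nut0_mid (a point): white wing nut at the plate's +x +y corner (65 mm from centre along each axis), diagonally opposite nut2. Two equal upright wings, 80 mm across both, 8 mm thick, their edges 15 and 39 mm above the loose plate's face (5 mm lower when tight); hub 22 mm in diameter on a 40 mm washer. Point: on the axis, mid-height of the wings, about 101 mm up; turns with the nut, x axis along the wings.
- nut0 (a joint): angle of nut0, rad: 0 to 0.5 at the start (loose), grows as it turns clockwise seen from above (tightening); 3.14 tight, at its stop. Friction holds it where it is left; it takes about 4 N at a wing to turn. A half turn lowers the nut 5 mm, the plate there about 3.5 mm.
- nut1_mid (a point): white wing nut at the plate's +x -y corner (65 mm from centre along each axis), diagonally opposite nut3. Two equal upright wings, 80 mm across both, 8 mm thick, their edges 15 and 39 mm above the loose plate's face (5 mm lower when tight); hub 22 mm in diameter on a 40 mm washer. Point: on the axis, mid-height of the wings, about 101 mm up; turns with the nut, x axis along the wings.
- nut1 (a joint): angle of nut1, rad: 0 to 0.5 at the start (loose), grows as it turns clockwise seen from above (tightening); 3.14 tight, at its stop. Friction holds it where it is left; it takes about 4 N at a wing to turn. A half turn lowers the nut 5 mm, the plate there about 3.5 mm.
- nut2_mid (a point): white wing nut at the plate's -x -y corner (65 mm from centre along each axis), diagonally opposite nut0. Two equal upright wings, 80 mm across both, 8 mm thick, their edges 15 and 39 mm above the loose plate's face (5 mm lower when tight); hub 22 mm in diameter on a 40 mm washer. Point: on the axis, mid-height of the wings, about 101 mm up; turns with the nut, x axis along the wings.
- nut2 (a joint): angle of nut2, rad: 0 to 0.5 at the start (loose), grows as it turns clockwise seen from above (tightening); 3.14 tight, at its stop. Friction holds it where it is left; it takes about 4 N at a wing to turn. A half turn lowers the nut 5 mm, the plate there about 3.5 mm.
- nut3_mid (a point): white wing nut at the plate's -x +y corner (65 mm from centre along each axis), diagonally opposite nut1. Two equal upright wings, 80 mm across both, 8 mm thick, their edges 15 and 39 mm above the loose plate's face (5 mm lower when tight); hub 22 mm in diameter on a 40 mm washer. Point: on the axis, mid-height of the wings, about 101 mm up; turns with the nut, x axis along the wings.
- nut3 (a joint): angle of nut3, rad: 0 to 0.5 at the start (loose), grows as it turns clockwise seen from above (tightening); 3.14 tight, at its stop. Friction holds it where it is left; it takes about 4 N at a wing to turn. A half turn lowers the nut 5 mm, the plate there about 3.5 mm.
- pusher_mid (a point): red plastic food pusher standing upright, 127 mm high, 66 mm across its white top, loose; the point is on its axis about half-way up. Not part of the job.
- hopper_mid (a point): red plastic funnel standing on its wide mouth, 95 mm high, 110 mm across, loose; the point is on its axis about half-way up. Not part of the job.
- drum_mid (a point): white plastic cone drum, 100 mm high, 84 mm across its foot, loose; the point is on its axis about half-way up. Not part of the job.
- blade_ring_mid (a point): flat steel ring, 90 mm across, 12 mm thick, lying near the grinder's right side, loose; the point is on its axis about half-way up. Not part of the job.
- bowl_mid (a point): white ceramic bowl, 120 mm across, 55 mm high, loose; the point is on its axis about half-way up. Not part of the job.
- soap_mid (a point): white bottle with a red cap, 150 mm high, 68 mm across, loose; the point is on its axis about half-way up. Not part of the job.

How it is judged:
On the way, in this order (a step that is already met when the one before it is completed fails the run):
1. the cam lever is turned to its stop, locking the foot (value of joint cam above 1.45 rad), for 0.1 s.
2. two diagonally opposite nuts are tight ((value of joint each of nut0, nut2 above 2.99 rad or value of joint each of nut1, nut3 above 2.99 rad)), for 0.1 s.
At the end, for the whole second after the job is handed in: The cam lever is within about 7 degrees of its stop; all four nuts are within about 8 degrees of their stops (2.99 rad or more); the plate is seated: level within 0.01 rad and its upper face less than 12.5 mm above the block's rim (it started about 14 mm above) (value of joint cam above 1.45 rad and value of joint each of nut0, nut1, nut2, nut3 above 2.99 rad and angle between plate_top's own z axis and vertical below 0.01 rad and z of plate_top in the frame of grinder_mid below 0.0125 m); the robot touches nothing.
It fails at once if a nut is past half of its travel before the foot is locked (value of joint cam below 1.4 rad and value of joint any of nut0, nut1, nut2, nut3 above 1.57 rad).
It fails at once if two neighbouring nuts are more than half tightened (beyond 1.7 rad) while the other two are not (below 1.5 rad): wrong order, the plate cants ((value of joint each of nut0, nut1 above 1.7 rad and value of joint each of nut2, nut3 below 1.5 rad) or (value of joint each of nut1, nut2 above 1.7 rad and value of joint each of nut3, nut0 below 1.5 rad) or (value of joint each of nut2, nut3 above 1.7 rad and value of joint each of nut0, nut1 below 1.5 rad) or (value of joint each of nut3, nut0 above 1.7 rad and value of joint each of nut1, nut2 below 1.5 rad)).
It fails at once if a bystander is moved by more than 30 mm (distance of any of pusher_mid, hopper_mid, drum_mid, blade_ring_mid, bowl_mid, soap_mid from where it was at the start of the episode above 0.03 m).
It also fails if it takes over 72 s, if anything falls off the work surface, if the arm or the gripper's body presses on something with over 40 N, if the wrist force passes 120 N, or if a joint passes its speed limit or range.

## Working session

There is one attempt and no reset: what is moved stays moved. The work goes in short steps, Python scripts to look and compute and a tool call to move; the robot and the scene stay as the last step left them, time stands still between calls to the robot, and variables do not carry over. Pictures are saved under pics/ and viewed, at most 10 in all, crops included, and the job is handed in when it is done.

Besides the shell and the picture viewer there is one more tool, called after "Call:" by a JSON object that holds its "fn" and its "kwargs", one argument or row to a line. drive_tool: Moves the arm, as the interface text tells. Shifts and turns lie within -1 to 1; 1 stands for 75 cm of shift or 120 degrees of turn. Its arguments: {"type":"object","properties":{"series":{"type":"array"},"newtons":{"type":"number"}},"required":["series"]}

```bash
mkdir -p pics; ls; python3 - <<'E'
from rig import robot
import cv2,numpy as np
s=robot.state();print(s)
for n in("top","side"):
    f=robot.grab_frame(n);cv2.imwrite(f"pics/{n}0.png",f["color"][...,::-1]);print(n,f["fx"],f["fy"],f["cx"],f["cy"],np.round(f["extrinsics"],4).tolist(),f.keys())
E
```

```text
pics
{'t': 0.0, 'qpos': array([ 1.14820438,  0.62932421,  0.03845256,  1.5183066 , -0.0270013 ,
        0.99630415, -0.02002967]), 'joint_vel': array([-1.31614492e-03, -7.42429798e-05,  1.08769771e-03,  1.34418707e-04,
       -5.19159779e-04,  1.11840796e-03, -1.16586758e-04]), 'joint_efforts': array([-4.81766965e-04, -5.49735761e+01,  1.14373706e+00, -1.86635631e+01,
       -5.21391642e-02,  2.34694476e-02,  1.56457363e-04]), 'eef_pos': array([ 0.22682534, -0.60845827,  0.20458816]), 'tcp_rot': array([-8.95068778e-04,  9.84132519e-01,  1.77432673e-01, -1.75036975e-04]), 'ft_force': array([ 0.24571113, -0.84727834,  0.50067877]), 'moment': array([-0.02175893,  0.0417639 ,  0.01670826]), 'gripper_force': 0.0, 'opening': 0.9992151136877866}
top 447.53957227261986 447.53957227261986 255.62786749275634 199.58683067770306 [[-0.011, 0.9956, -0.0929, 0.3645], [-0.9999, -0.0104, 0.0072, 0.0204], [0.0062, 0.093, 0.9957, 1.6865], [0.0, 0.0, 0.0, 1.0]] dict_keys(['color', 'fx', 'fy', 'cx', 'cy', 'extrinsics'])
side 435.3262114723381 435.3262114723381 251.74792161223863 197.55172004850905 [[-0.8402, 0.3387, -0.4234, -0.1355], [-0.5418, -0.5567, 0.6297, 0.9315], [-0.0224, 0.7585, 0.6513, 1.0582], [0.0, 0.0, 0.0, 1.0]] dict_keys(['color', 'fx', 'fy', 'cx', 'cy', 'extrinsics'])
```

```bash
python3 - <<'E'
import cv2
for n in("top","side"):
    i=cv2.imread(f"pics/{n}0.png");cv2.imwrite(f"pics/{n}0b.png",cv2.resize(i,(800,600),interpolation=cv2.INTER_CUBIC))
E
```

```text
(no output)
```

View pics/top0b.png

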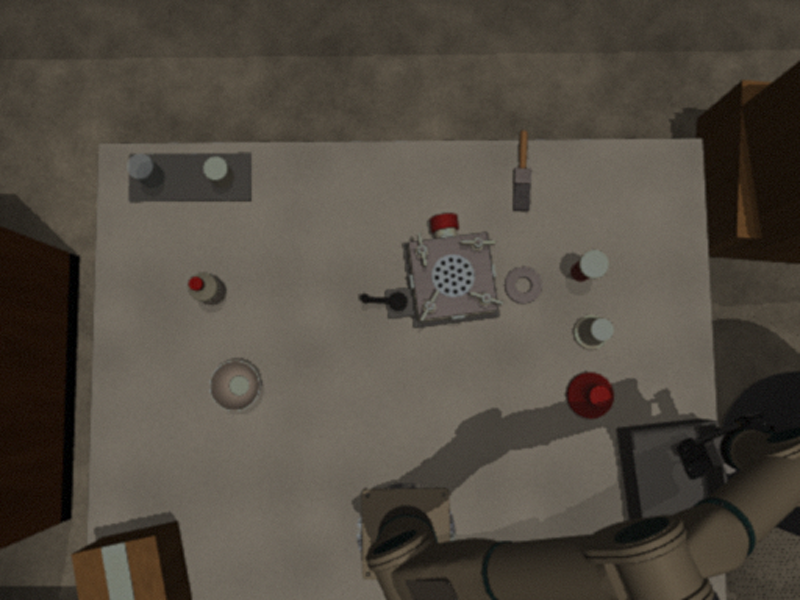

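View pics/side0b.png

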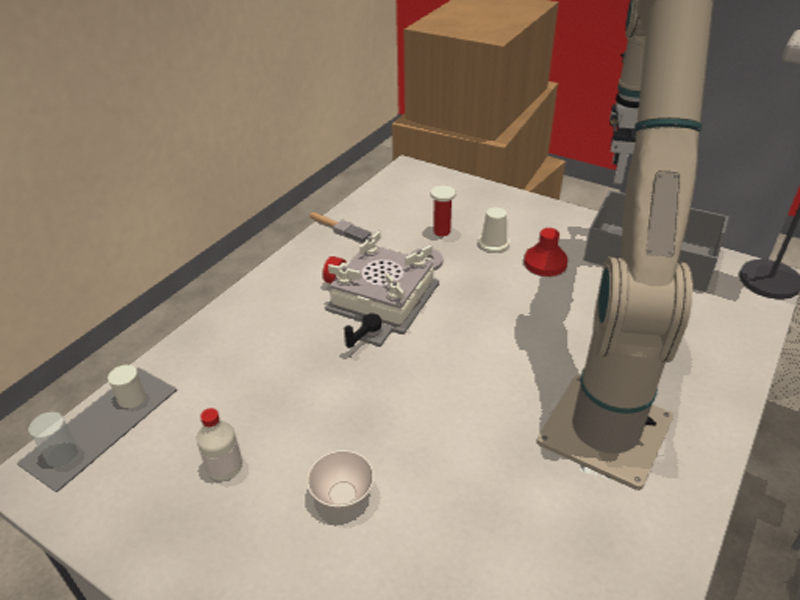

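The top view shows the grinder at (453,278) of 800x600, with the neck up (+x) and slightly left, and the cam lever to the left with its knob at (364,298). The nuts are at about (421,248), (478,243), (487,299) and (430,305). The side view agrees.

```bash
cat > h.py <<'E'
import numpy as np,cv2
from rig import robot
def ray(f,u,v):
    E=np.array(f["extrinsics"]);d=np.array([(u-f["cx"])/f["fx"],-(v-f["cy"])/f["fy"],-1.0]);return E[:3,3],E[:3,:3]@d
def onz(f,u,v,z):
    o,d=ray(f,u,v);return o+d*(z-o[2])/d[2]
def proj(f,p):
    E=np.array(f["extrinsics"]);c=E[:3,:3].T@(np.asarray(p)-E[:3,3]);return f["cx"]+f["fx"]*c[0]/-c[2],f["cy"]-f["fy"]*c[1]/-c[2]
def rect(f,c,yaw,z,half=.16,mm=1.0,n=600):
    """orthorectified patch in the grinder frame at height z: +x up, +y left"""
    k=half/(n/2);e=np.array([np.cos(yaw),np.sin(yaw)]);l=np.array([-e[1],e[0]])
    pts=[(0,0),(n,0),(n,n),(0,n)];src=[]
    for u,v in pts:
        w=np.array(c)+e*(n/2-v)*k+l*(n/2-u)*k;src.append(proj(f,[*w,z]))
    H=cv2.getPerspectiveTransform(np.float32(src),np.float32(pts));return cv2.warpPerspective(f["color"],H,(n,n),flags=cv2.INTER_CUBIC)[...,::-1]
E
python3 - <<'E'
from h import *
f=robot.grab_frame("top")
c=onz(f,453/1.5625,276/1.5625,.074)[:2];k=onz(f,364/1.5625,298/1.5625,.08);p=onz(f,398/1.5625,300/1.5625,.05);print(c,k,p)
for n,(u,v) in dict(n0=(421,248),n1=(478,243),n2=(487,299),n3=(430,305)).items():print(n,onz(f,u/1.5625,v/1.5625,.101))
a=rect(f,c,0,.074,.16);a=cv2.convertScaleAbs(a,alpha=1.6)
f=robot.grab_frame("side");b=cv2.convertScaleAbs(rect(f,c,0,.101,.16),alpha=1.2)
cv2.imwrite("pics/r1.png",cv2.resize(a,(600,600)));cv2.imwrite("pics/r1s.png",b)
E
```

```text
[ 0.59751368 -0.11691786] [0.54742659 0.09028957 0.08      ] [0.5452795  0.01161024 0.05      ]
n0 [ 0.65926145 -0.0422505   0.101     ]
n1 [ 0.66961727 -0.17353312  0.101     ]
n2 [ 0.53984511 -0.1913117   0.101     ]
n3 [ 0.5274267  -0.06094598  0.101     ]
```

View pics/r1.png

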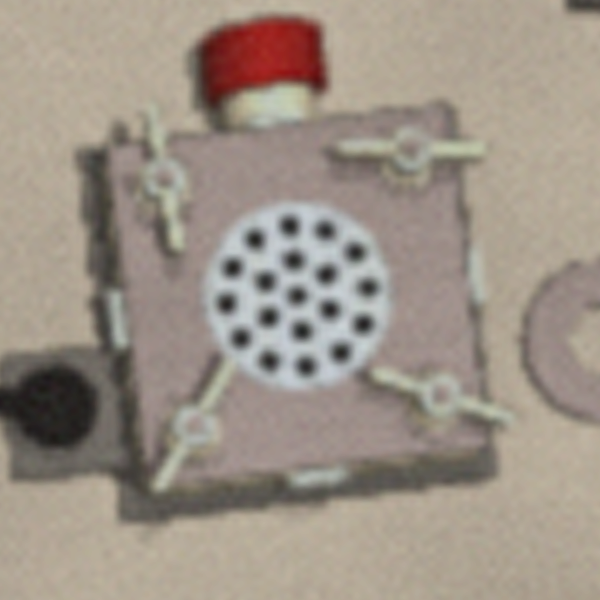

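```bash
cat > plan.py <<'E'
import numpy as np,json,os
from scipy.spatial.transform import Rotation as Ro
from rig import robot
F="cmd.json"
YAW=np.radians(7.0);C=np.array([.599,-.1165])
def g(x,y): c,s=np.cos(YAW),np.sin(YAW);return C+np.array([c*x-s*y,s*x+c*y])
def load():
    if os.path.exists(F): return json.load(open(F))
    s=robot.state();q=s["tcp_rot"];r=Ro.from_quat(q[[1,2,3,0]]).as_matrix()
    return [*map(float,s["eef_pos"]),float(np.degrees(np.arctan2(r[1,0],r[0,0])))]
def emit(poses,grip):
    """poses: rows (x,y,z,yaw deg), tool down; printed in calls of 8"""
    c=load()
    while len(poses)%8: poses.append(poses[-1])
    for k in range(0,len(poses),8):
        a=np.radians(c[3]);X=np.array([np.cos(a),np.sin(a),0]);Y=np.array([np.sin(a),-np.cos(a),0]);rows=[]
        for p in poses[k:k+8]:
            d=np.array(p[:3])-c[:3];t=[round(float(v)/.75,4) for v in(d@X,d@Y,-d[2])]
            rows.append({"travel":t,"dr":[0,0,round(-(p[3]-c[3])/120,4)],"grip":grip})
        print(json.dumps(rows));c=list(map(float,poses[k+7]))
    json.dump(c,open(F,"w"))
def line(tgt,n,start=None):
    s=np.array(start if start is not None else load());return [list(s+(np.array(tgt)-s)*(i+1)/n) for i in range(n)]
E
python3 - <<'E'
from plan import *
piv=g(-.04,.13)
def P(al,d=.018,z=.055):
    a=np.radians(al);return [*(piv+.082*np.array([np.cos(a),np.sin(a)])-d*np.array([np.sin(a),-np.cos(a)])),z,al+90]
A=P(87.3,.032,.2);rows=line(A,24)
rows+=line(P(87.3,.032),4,A)+line(P(87.3),4,P(87.3,.032))
rows+=[P(87.3-5.3*(i+1)) for i in range(16)]
print(piv,A);emit(rows,-1)
E
```

```text
[0.54345514 0.00765623] [np.float64(0.5153533922510856), np.float64(0.09107260214675607), 0.2, 177.3]
[{"travel": [0.0286, -0.0308, 0.0003], "dr": [0, 0, -0.0545], "grip": -1}, {"travel": [0.0572, -0.0617, 0.0005], "dr": [0, 0, -0.1089], "grip": -1}, {"travel": [0.0858, -0.0925, 0.0008], "dr": [0, 0, -0.1634], "grip": -1}, {"travel": [0.1144, -0.1233, 0.0011], "dr": [0, 0, -0.2179], "grip": -1}, {"travel": [0.143, -0.1542, 0.0014], "dr": [0, 0, -0.2723], "grip": -1}, {"travel": [0.1716, -0.185, 0.0016], "dr": [0, 0, -0.3268], "grip": -1}, {"travel": [0.2002, -0.2158, 0.0019], "dr": [0, 0, -0.3813], "grip": -1}, {"travel": [0.2287, -0.2467, 0.0022], "dr": [0, 0, -0.4357], "grip": -1}]
[{"travel": [0.0419, 0.0038, 0.0003], "dr": [0, 0, -0.0545], "grip": -1}, {"travel": [0.0838, 0.0075, 0.0005], "dr": [0, 0, -0.1089], "grip": -1}, {"travel": [0.1256, 0.0113, 0.0008], "dr": [0, 0, -0.1634], "grip": -1}, {"travel": [0.1675, 0.015, 0.0011], "dr": [0, 0, -0.2179], "grip": -1}, {"travel": [0.2094, 0.0188, 0.0014], "dr": [0, 0, -0.2723], "grip": -1}, {"travel": [0.2513, 0.0226, 0.0016], "dr":
[... 1727 characters left out ...]
[-0.0708, -0.0077, -0.0], "dr": [0, 0, 0.3092], "grip": -1}, {"travel": [-0.08, -0.0124, -0.0], "dr": [0, 0, 0.3533], "grip": -1}]
[{"travel": [-0.0102, 0.0017, -0.0], "dr": [0, 0, 0.0442], "grip": -1}, {"travel": [-0.0205, 0.0025, -0.0], "dr": [0, 0, 0.0883], "grip": -1}, {"travel": [-0.0309, 0.0024, -0.0], "dr": [0, 0, 0.1325], "grip": -1}, {"travel": [-0.0412, 0.0013, -0.0], "dr": [0, 0, 0.1767], "grip": -1}, {"travel": [-0.0513, -0.0008, -0.0], "dr": [0, 0, 0.2208], "grip": -1}, {"travel": [-0.0612, -0.0038, -0.0], "dr": [0, 0, 0.265], "grip": -1}, {"travel": [-0.0708, -0.0077, -0.0], "dr": [0, 0, 0.3092], "grip": -1}, {"travel": [-0.08, -0.0124, -0.0], "dr": [0, 0, 0.3533], "grip": -1}]
```

Call:
{"fn": "drive_tool", "kwargs": {
  "series": [
    {"travel": [0.0286, -0.0308, 0], "dr": [0, 0, -0.0545], "grip": -1},
    {"travel": [0.0572, -0.0617, 0], "dr": [0, 0, -0.1089], "grip": -1},
    {"travel": [0.0858, -0.0925, 0], "dr": [0, 0, -0.1634], "grip": -1},
    {"travel": [0.1144, -0.1233, 0], "dr": [0, 0, -0.2179], "grip": -1},
    {"travel": [0.143, -0.1542, 0], "dr": [0, 0, -0.2723], "grip": -1},
    {"travel": [0.1716, -0.185, 0], "dr": [0, 0, -0.3268], "grip": -1},
    {"travel": [0.2002, -0.2158, 0], "dr": [0, 0, -0.3813], "grip": -1},
    {"travel": [0.2287, -0.2467, 0.0022], "dr": [0, 0, -0.4357], "grip": -1}
  ],
  "newtons": 20
}}

```text
t: 1.0
eef_pos: [0.3236, -0.3747, 0.204]
tcp_rot: [0.0, 0.804, 0.595, 0.0]
ft_force: [-0.7, -0.8, -0.1]
opening: 0.354
gripper_force: 0.0
```

Call:
{"fn": "drive_tool", "kwargs": {
  "series": [
    {"travel": [0.0419, 0.0038, 0], "dr": [0, 0, -0.0545], "grip": -1},
    {"travel": [0.0838, 0.0075, 0], "dr": [0, 0, -0.1089], "grip": -1},
    {"travel": [0.1256, 0.0113, 0], "dr": [0, 0, -0.1634], "grip": -1},
    {"travel": [0.1675, 0.015, 0], "dr": [0, 0, -0.2179], "grip": -1},
    {"travel": [0.2094, 0.0188, 0], "dr": [0, 0, -0.2723], "grip": -1},
    {"travel": [0.2513, 0.0226, 0], "dr": [0, 0, -0.3268], "grip": -1},
    {"travel": [0.2932, 0.0263, 0], "dr": [0, 0, -0.3813], "grip": -1},
    {"travel": [0.3351, 0.0301, 0.0022], "dr": [0, 0, -0.4357], "grip": -1}
  ]
}}

```text
t: 1.8
eef_pos: [0.4198, -0.1415, 0.2024]
tcp_rot: [0.0, 0.46, 0.888, -0.0]
ft_force: [0.4, 0.1, 0.0]
opening: 0.004
gripper_force: 0.0
```

Call:
{"fn": "drive_tool", "kwargs": {
  "series": [
    {"travel": [0.0226, 0.0354, 0], "dr": [0, 0, -0.0545], "grip": -1},
    {"travel": [0.0453, 0.0709, 0], "dr": [0, 0, -0.1089], "grip": -1},
    {"travel": [0.0679, 0.1063, 0], "dr": [0, 0, -0.1634], "grip": -1},
    {"travel": [0.0906, 0.1417, 0], "dr": [0, 0, -0.2179], "grip": -1},
    {"travel": [0.1132, 0.1772, 0], "dr": [0, 0, -0.2723], "grip": -1},
    {"travel": [0.1359, 0.2126, 0], "dr": [0, 0, -0.3268], "grip": -1},
    {"travel": [0.1585, 0.248, 0], "dr": [0, 0, -0.3813], "grip": -1},
    {"travel": [0.1812, 0.2834, 0.0022], "dr": [0, 0, -0.4357], "grip": -1}
  ]
}}

```text
t: 2.6
eef_pos: [0.516, 0.0918, 0.2006]
tcp_rot: [0.0, 0.021, 1.0, -0.0]
ft_force: [1.1, -1.4, 0.5]
opening: 0.005
gripper_force: 0.0
```

```bash
python3 -c "
from rig import robot
s=robot.state();print(s['t'],s['eef_pos'],s['tcp_rot'],s['qpos'],s['ft_force'],s['opening'])"
```

```text
2.6 [0.51598423 0.09176445 0.20061908] [ 1.97867625e-04  2.14921296e-02  9.99768990e-01 -1.24941888e-04] [ 0.27076741  0.54599169 -0.7511229   1.85916985  0.46273325  0.91848665
  0.83114476] [ 1.06690929 -1.40877806  0.50686665] 0.0049338402419458575
```

Call:
{"fn": "drive_tool", "kwargs": {
  "series": [
    {"travel": [0, 0, 0.0483], "dr": [0, 0, 0], "grip": -1},
    {"travel": [0, 0, 0.0967], "dr": [0, 0, 0], "grip": -1},
    {"travel": [0, 0, 0.145], "dr": [0, 0, 0], "grip": -1},
    {"travel": [0, 0, 0.1933], "dr": [0, 0, 0], "grip": -1},
    {"travel": [-0.0047, 0, 0.1933], "dr": [0, 0, 0], "grip": -1},
    {"travel": [-0.0093, 0, 0.1933], "dr": [0, 0, 0], "grip": -1},
    {"travel": [-0.014, 0, 0.1933], "dr": [0, 0, 0], "grip": -1},
    {"travel": [-0.0187, 0, 0.1933], "dr": [0, 0, 0], "grip": -1}
  ]
}}

```text
t: 3.4
eef_pos: [0.5311, 0.0904, 0.0574]
tcp_rot: [0.002, 0.024, 1.0, 0.0]
ft_force: [-2.4, 1.0, 1.3]
opening: 0.005
gripper_force: 1.3
```

Call:
{"fn": "drive_tool", "kwargs": {
  "series": [
    {"travel": [-0.0102, 0.0017, 0], "dr": [0, 0, 0.0442], "grip": -1},
    {"travel": [-0.0205, 0.0025, 0], "dr": [0, 0, 0.0883], "grip": -1},
    {"travel": [-0.0309, 0.0024, 0], "dr": [0, 0, 0.1325], "grip": -1},
    {"travel": [-0.0412, 0.0013, 0], "dr": [0, 0, 0.1767], "grip": -1},
    {"travel": [-0.0513, -0.0008, 0], "dr": [0, 0, 0.2208], "grip": -1},
    {"travel": [-0.0612, -0.0038, 0], "dr": [0, 0, 0.265], "grip": -1},
    {"travel": [-0.0708, -0.0077, 0], "dr": [0, 0, 0.3092], "grip": -1},
    {"travel": [-0.08, -0.0124, 0], "dr": [0, 0, 0.3533], "grip": -1}
  ]
}}

```text
t: 4.2
eef_pos: [0.5888, 0.0783, 0.0568]
tcp_rot: [-0.0, 0.385, 0.923, 0.0]
ft_force: [-3.1, 1.7, 0.9]
opening: 0.003
gripper_force: 1.1
```

Call:
{"fn": "drive_tool", "kwargs": {
  "series": [
    {"travel": [-0.0102, 0.0017, 0], "dr": [0, 0, 0.0442], "grip": -1},
    {"travel": [-0.0205, 0.0025, 0], "dr": [0, 0, 0.0883], "grip": -1},
    {"travel": [-0.0309, 0.0024, 0], "dr": [0, 0, 0.1325], "grip": -1},
    {"travel": [-0.0412, 0.0013, 0], "dr": [0, 0, 0.1767], "grip": -1},
    {"travel": [-0.0513, -0.0008, 0], "dr": [0, 0, 0.2208], "grip": -1},
    {"travel": [-0.0612, -0.0038, 0], "dr": [0, 0, 0.265], "grip": -1},
    {"travel": [-0.0708, -0.0077, 0], "dr": [0, 0, 0.3092], "grip": -1},
    {"travel": [-0.08, -0.0124, 0], "dr": [0, 0, 0.3533], "grip": -1}
  ]
}}

```text
t: 5.0
eef_pos: [0.6235, 0.0369, 0.0568]
tcp_rot: [-0.004, 0.692, 0.722, 0.003]
ft_force: [-6.6, 20.1, 1.8]
opening: 0.003
gripper_force: 10.3
```

```bash
python3 - <<'E'
from h import *
s=robot.state();print(s['t'],s['eef_pos'],s['qpos'],s['ft_force'],s['moment'])
f=robot.grab_frame("side")
i=f["color"][...,::-1];u,v=map(int,proj(f,[.6,-.08,.08]));a=cv2.resize(i[v-80:v+80,u-100:u+100],None,fx=4,fy=4,interpolation=cv2.INTER_CUBIC)[:600];cv2.imwrite("pics/s2.png",a)
E
```

```text
5.0 [0.6235117  0.03687975 0.0568298 ] [ 0.03885221  0.78379264 -0.22550165  1.70622385  0.23658573  0.67837677
 -0.26582625] [-6.61604438 20.12699357  1.8484717 ] [ 4.85372328  1.53679813 -0.04503047]
```

View pics/s2.png

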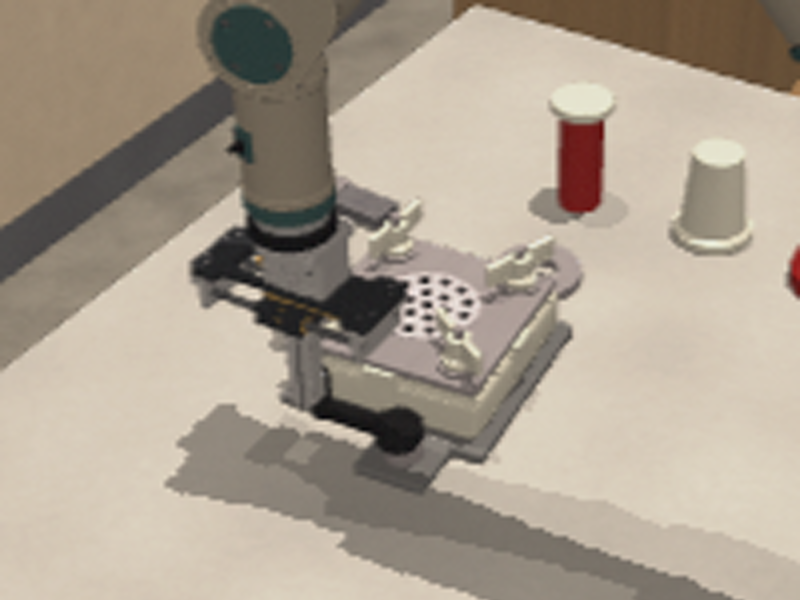

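The crop shows the lever parallel to the grinder's side: pivot at (405,432), knob end under the finger at (315,395). Force rose from 3 to 20 N, so the cam is at its stop. Next is nut0, then nut2.

```bash
cat >> plan.py <<'E'
N={0:g(.065,.065),1:g(.065,-.065),2:g(-.065,-.065),3:g(-.065,.065)}
E
python3 - <<'E'
from plan import *
c=load();print(c);n=N[0]
b=[c[0],c[1]+.015,c[2],c[3]];u=[b[0],b[1],.15,b[3]];t=[*n,.15,140.5];d=[*n,.09,140.5]
rows=[b]+line(u,3,b)+line(t,12,u)+line(d,2,t)+line([*n,.09,140.5-42],6,d)+line([*n,.09,140.5-42-120],16,[*n,.09,140.5-42])
emit(rows,.15)
E
```

```text
[0.6245919444888142, 0.02921588372959695, 0.055, 92.5]
[{"travel": [0.02, 0.0009, -0.0], "dr": [0, 0, -0.0], "grip": 0.15}, {"travel": [0.02, 0.0009, -0.0422], "dr": [0, 0, -0.0], "grip": 0.15}, {"travel": [0.02, 0.0009, -0.0844], "dr": [0, 0, -0.0], "grip": 0.15}, {"travel": [0.02, 0.0009, -0.1267], "dr": [0, 0, -0.0], "grip": 0.15}, {"travel": [0.01, 0.0039, -0.1267], "dr": [0, 0, -0.0333], "grip": 0.15}, {"travel": [0.0001, 0.0069, -0.1267], "dr": [0, 0, -0.0667], "grip": 0.15}, {"travel": [-0.0099, 0.0099, -0.1267], "dr": [0, 0, -0.1], "grip": 0.15}, {"travel": [-0.0198, 0.0129, -0.1267], "dr": [0, 0, -0.1333], "grip": 0.15}]
[{"travel": [-0.0104, 0.0002, -0.0], "dr": [0, 0, -0.0333], "grip": 0.15}, {"travel": [-0.0208, 0.0003, -0.0], "dr": [0, 0, -0.0667], "grip": 0.15}, {"travel": [-0.0312, 0.0005, -0.0], "dr": [0, 0, -0.1], "grip": 0.15}, {"travel": [-0.0416, 0.0006, -0.0], "dr": [0, 0, -0.1333], "grip": 0.15}, {"travel": [-0.052, 0.0008, -0.0], "dr": [0, 0, -0.1667], "grip": 0.15}, {"travel": [-0.0624, 0.0009, -0.0], "dr": [0, 0, -0.2], "grip": 0.15}, {"travel": [-0.0728, 0.0
[... 989 characters left out ...]
, 0.0, -0.0], "dr": [0, 0, 0.375], "grip": 0.15}, {"travel": [0.0, 0.0, -0.0], "dr": [0, 0, 0.4375], "grip": 0.15}, {"travel": [0.0, 0.0, -0.0], "dr": [0, 0, 0.5], "grip": 0.15}]
[{"travel": [0.0, 0.0, -0.0], "dr": [0, 0, 0.0625], "grip": 0.15}, {"travel": [0.0, 0.0, -0.0], "dr": [0, 0, 0.125], "grip": 0.15}, {"travel": [0.0, 0.0, -0.0], "dr": [0, 0, 0.1875], "grip": 0.15}, {"travel": [0.0, 0.0, -0.0], "dr": [0, 0, 0.25], "grip": 0.15}, {"travel": [0.0, 0.0, -0.0], "dr": [0, 0, 0.3125], "grip": 0.15}, {"travel": [0.0, 0.0, -0.0], "dr": [0, 0, 0.375], "grip": 0.15}, {"travel": [0.0, 0.0, -0.0], "dr": [0, 0, 0.4375], "grip": 0.15}, {"travel": [0.0, 0.0, -0.0], "dr": [0, 0, 0.5], "grip": 0.15}]
```

Call:
{"fn": "drive_tool", "kwargs": {
  "series": [
    {"travel": [0.02, 0.001, 0], "dr": [0, 0, 0], "grip": -1},
    {"travel": [0.02, 0.001, -0.0422], "dr": [0, 0, 0], "grip": -1},
    {"travel": [0.02, 0.001, -0.0844], "dr": [0, 0, 0], "grip": -1},
    {"travel": [0.02, 0.001, -0.1267], "dr": [0, 0, 0], "grip": 0.15},
    {"travel": [0.01, 0.0039, -0.1267], "dr": [0, 0, -0.0333], "grip": 0.15},
    {"travel": [0, 0.0069, -0.1267], "dr": [0, 0, -0.0667], "grip": 0.15},
    {"travel": [-0.0099, 0.0099, -0.1267], "dr": [0, 0, -0.1], "grip": 0.15},
    {"travel": [-0.0198, 0.0129, -0.1267], "dr": [0, 0, -0.1333], "grip": 0.15}
  ]
}}

```text
t: 5.85
eef_pos: [0.6359, 0.0142, 0.1522]
tcp_rot: [0.001, 0.583, 0.812, 0.001]
ft_force: [-0.1, -0.4, 0.4]
opening: 0.392
gripper_force: 0.0
```

Call:
{"fn": "drive_tool", "kwargs": {
  "series": [
    {"travel": [-0.0104, 0, 0], "dr": [0, 0, -0.0333], "grip": 0.15},
    {"travel": [-0.0208, 0, 0], "dr": [0, 0, -0.0667], "grip": 0.15},
    {"travel": [-0.0312, 0, 0], "dr": [0, 0, -0.1], "grip": 0.15},
    {"travel": [-0.0416, 0, 0], "dr": [0, 0, -0.1333], "grip": 0.15},
    {"travel": [-0.052, 0, 0], "dr": [0, 0, -0.1667], "grip": 0.15},
    {"travel": [-0.0624, 0, 0], "dr": [0, 0, -0.2], "grip": 0.15},
    {"travel": [-0.0728, 0.001, 0], "dr": [0, 0, -0.2333], "grip": 0.15},
    {"travel": [-0.0832, 0.0012, 0], "dr": [0, 0, -0.2667], "grip": 0.15}
  ]
}}

```text
t: 6.65
eef_pos: [0.6566, -0.0449, 0.1521]
tcp_rot: [0.001, 0.337, 0.942, 0.0]
ft_force: [-1.0, 0.5, 0.4]
opening: 0.573
gripper_force: 0.0
```

```bash
python3 - <<'E'
from h import *
s=robot.state();print(s['t'],s['eef_pos'],s['tcp_rot'],s['qpos'],s['ft_force'],s['moment'],s['opening'])
f=robot.grab_frame("side")
i=f["color"][...,::-1];u,v=map(int,proj(f,[.62,-.08,.08]));a=cv2.resize(i[v-80:v+60,u-100:u+80],None,fx=4,fy=4,interpolation=cv2.INTER_CUBIC)[:600];cv2.imwrite("pics/s3.png",a)
E
```

```text
6.65 [ 0.65660171 -0.04489505  0.15207596] [1.10083832e-03 3.36642806e-01 9.41631724e-01 3.26598540e-04] [ 0.30131346  0.73541312 -0.48450758  1.53967171  0.39122183  0.96175818
  0.58229309] [-1.00246939  0.48814259  0.37186837] [ 0.00585841 -0.16754106  0.04772873] 0.5725968416277247
```

View pics/s3.png

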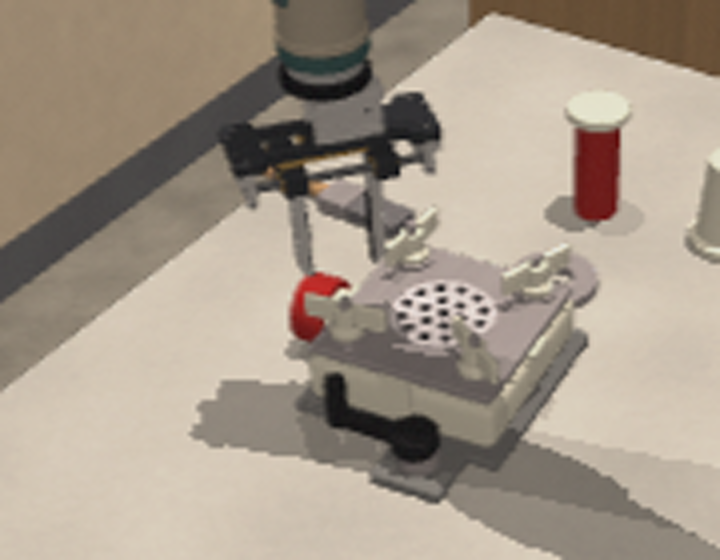

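The lever lies along the grinder's side with its knob at (335,385). The open fingertips, at (305,270) and (375,260), straddle nut0's hub at (345,300). I'll lower and turn.

Call:
{"fn": "drive_tool", "kwargs": {
  "series": [
    {"travel": [0, 0, 0.04], "dr": [0, 0, 0], "grip": 0.15},
    {"travel": [0, 0, 0.08], "dr": [0, 0, 0], "grip": 0.15},
    {"travel": [0, 0, 0.08], "dr": [0, 0, 0.0583], "grip": 0.15},
    {"travel": [0, 0, 0.08], "dr": [0, 0, 0.1167], "grip": 0.15},
    {"travel": [0, 0, 0.08], "dr": [0, 0, 0.175], "grip": 0.15},
    {"travel": [0, 0, 0.08], "dr": [0, 0, 0.2333], "grip": 0.15},
    {"travel": [0, 0, 0.08], "dr": [0, 0, 0.2917], "grip": 0.15},
    {"travel": [0, 0, 0.08], "dr": [0, 0, 0.35], "grip": 0.15}
  ]
}}

```text
t: 7.5
eef_pos: [0.6552, -0.0431, 0.0909]
tcp_rot: [-0.001, 0.655, 0.756, 0.0]
ft_force: [-0.5, 2.0, -4.1]
opening: 0.577
gripper_force: 2.2
```

Call:
{"fn": "drive_tool", "kwargs": {
  "series": [
    {"travel": [0, 0, 0], "dr": [0, 0, 0.0625], "grip": 0.15},
    {"travel": [0, 0, 0], "dr": [0, 0, 0.125], "grip": 0.15},
    {"travel": [0, 0, 0], "dr": [0, 0, 0.1875], "grip": 0.15},
    {"travel": [0, 0, 0], "dr": [0, 0, 0.25], "grip": 0.15},
    {"travel": [0, 0, 0], "dr": [0, 0, 0.3125], "grip": 0.15},
    {"travel": [0, 0, 0], "dr": [0, 0, 0.375], "grip": 0.15},
    {"travel": [0, 0, 0], "dr": [0, 0, 0.4375], "grip": 0.15},
    {"travel": [0, 0, 0], "dr": [0, 0, 0.5], "grip": 0.15}
  ]
}}

```text
t: 8.3
eef_pos: [0.6559, -0.043, 0.091]
tcp_rot: [-0.001, 0.945, 0.327, 0.001]
ft_force: [-0.4, 0.3, -4.4]
opening: 0.574
gripper_force: 2.4
```

Call:
{"fn": "drive_tool", "kwargs": {
  "series": [
    {"travel": [0, 0, 0], "dr": [0, 0, 0.0625], "grip": 0.15},
    {"travel": [0, 0, 0], "dr": [0, 0, 0.125], "grip": 0.15},
    {"travel": [0, 0, 0], "dr": [0, 0, 0.1875], "grip": 0.15},
    {"travel": [0, 0, 0], "dr": [0, 0, 0.25], "grip": 0.15},
    {"travel": [0, 0, 0], "dr": [0, 0, 0.3125], "grip": 0.15},
    {"travel": [0, 0, 0], "dr": [0, 0, 0.375], "grip": 0.15},
    {"travel": [0, 0, 0], "dr": [0, 0, 0.4375], "grip": 0.15},
    {"travel": [0, 0, 0], "dr": [0, 0, 0.5], "grip": 0.15}
  ]
}}

```text
t: 9.1
eef_pos: [0.6558, -0.043, 0.0908]
tcp_rot: [-0.001, 0.982, -0.189, 0.0]
ft_force: [0.0, -0.2, -4.5]
opening: 0.575
gripper_force: 2.8
```

```bash
cat > st.py <<'E'
from plan import *
s=robot.state();r=Ro.from_quat(s['tcp_rot'][[1,2,3,0]]).as_matrix()
print(round(s['t'],2),s['eef_pos'].round(4),'yaw',round(float(np.degrees(np.arctan2(r[1,0],r[0,0]))),1),'cmd',np.round(load(),4),s['qpos'].round(2),'F',s['ft_force'].round(1),'M',s['moment'].round(2),round(s['opening'],3))
E
python3 st.py
```

```text
9.1 [ 0.6558 -0.043   0.0908] yaw -21.8 cmd [  0.6556  -0.0441   0.09   -21.5   ] [-0.16  0.79  0.32  1.6  -0.32  0.8  -1.65] F [ 0.  -0.2 -4.5] M [ 0.13 -0.08  0.19] 0.575
```

Call:
{"fn": "drive_tool", "kwargs": {
  "series": [
    {"travel": [0, 0, 0], "dr": [0, 0, 0.03], "grip": 0.15},
    {"travel": [0, 0, 0], "dr": [0, 0, 0.06], "grip": 0.15},
    {"travel": [0, 0, 0], "dr": [0, 0, 0.09], "grip": 0.15},
    {"travel": [0, 0, 0], "dr": [0, 0, 0.12], "grip": 0.15},
    {"travel": [0, 0, 0], "dr": [0, 0, 0.15], "grip": 0.15},
    {"travel": [0, 0, 0], "dr": [0, 0, 0.15], "grip": 0.15},
    {"travel": [0, 0, 0], "dr": [0, 0, 0.15], "grip": 0.15},
    {"travel": [0, 0, 0], "dr": [0, 0, 0.15], "grip": 0.15}
  ]
}}

```text
t: 9.9
eef_pos: [0.6559, -0.0431, 0.0906]
tcp_rot: [-0.0, 0.942, -0.335, -0.0]
ft_force: [0.0, 0.7, -4.7]
opening: 0.578
gripper_force: 54.4
```

```bash
python3 st.py
```

```text
9.9 [ 0.6559 -0.0431  0.0906] yaw -39.2 cmd [  0.6556  -0.0441   0.09   -21.5   ] [-0.21  0.81  0.41  1.6  -0.41  0.82 -1.89] F [ 0.   0.7 -4.7] M [ 0.3  -0.13  3.39] 0.578
```

```bash
python3 - <<'E'
from plan import *
n=N[0];json.dump([*n,.09,-39.5],open(F,"w"));m=N[2]
b=[*n,.09,-27.5];u=[*n,.15,-27.5];t=[*m,.15,201]
emit(line(b,2)+line(u,2,b)+line(t,28,u),.15)
E
```

```text
[{"travel": [0.0, 0.0, -0.0], "dr": [0, 0, -0.05], "grip": 0.15}, {"travel": [0.0, 0.0, -0.0], "dr": [0, 0, -0.1], "grip": 0.15}, {"travel": [0.0, 0.0, -0.04], "dr": [0, 0, -0.1], "grip": 0.15}, {"travel": [0.0, 0.0, -0.08], "dr": [0, 0, -0.1], "grip": 0.15}, {"travel": [0.0002, 0.0088, -0.08], "dr": [0, 0, -0.168], "grip": 0.15}, {"travel": [0.0005, 0.0175, -0.08], "dr": [0, 0, -0.236], "grip": 0.15}, {"travel": [0.0007, 0.0263, -0.08], "dr": [0, 0, -0.304], "grip": 0.15}, {"travel": [0.0009, 0.035, -0.08], "dr": [0, 0, -0.372], "grip": 0.15}]
[{"travel": [-0.006, 0.0064, -0.0], "dr": [0, 0, -0.068], "grip": 0.15}, {"travel": [-0.012, 0.0128, -0.0], "dr": [0, 0, -0.136], "grip": 0.15}, {"travel": [-0.018, 0.0192, -0.0], "dr": [0, 0, -0.204], "grip": 0.15}, {"travel": [-0.0239, 0.0256, -0.0], "dr": [0, 0, -0.272], "grip": 0.15}, {"travel": [-0.0299, 0.0319, -0.0], "dr": [0, 0, -0.34], "grip": 0.15}, {"travel": [-0.0359, 0.0383, -0.0], "dr": [0, 0, -0.408], "grip": 0.15}, {"travel": [-0.0419, 0.0447, -0.0], "dr": [0, 0, -0.476], "grip": 0.15}, {"travel": [-0.0479, 0.0511, -0.0], "dr":
[... 514 characters left out ...]
dr": [0, 0, -0.476], "grip": 0.15}, {"travel": [-0.0664, -0.0221, -0.0], "dr": [0, 0, -0.544], "grip": 0.15}]
[{"travel": [-0.001, -0.0087, -0.0], "dr": [0, 0, -0.068], "grip": 0.15}, {"travel": [-0.0019, -0.0174, -0.0], "dr": [0, 0, -0.136], "grip": 0.15}, {"travel": [-0.0029, -0.0261, -0.0], "dr": [0, 0, -0.204], "grip": 0.15}, {"travel": [-0.0038, -0.0348, -0.0], "dr": [0, 0, -0.272], "grip": 0.15}, {"travel": [-0.0048, -0.0435, -0.0], "dr": [0, 0, -0.34], "grip": 0.15}, {"travel": [-0.0058, -0.0522, -0.0], "dr": [0, 0, -0.408], "grip": 0.15}, {"travel": [-0.0067, -0.0609, -0.0], "dr": [0, 0, -0.476], "grip": 0.15}, {"travel": [-0.0077, -0.0696, -0.0], "dr": [0, 0, -0.544], "grip": 0.15}]
```

Call:
{"fn": "drive_tool", "kwargs": {
  "series": [
    {"travel": [0, 0, 0], "dr": [0, 0, -0.05], "grip": 0.15},
    {"travel": [0, 0, 0], "dr": [0, 0, -0.1], "grip": 0.15},
    {"travel": [0, 0, -0.04], "dr": [0, 0, -0.1], "grip": 0.15},
    {"travel": [0, 0, -0.08], "dr": [0, 0, -0.1], "grip": 0.15},
    {"travel": [0, 0.0088, -0.08], "dr": [0, 0, -0.168], "grip": 0.15},
    {"travel": [0, 0.0175, -0.08], "dr": [0, 0, -0.236], "grip": 0.15},
    {"travel": [0, 0.0263, -0.08], "dr": [0, 0, -0.304], "grip": 0.15},
    {"travel": [0.0009, 0.035, -0.08], "dr": [0, 0, -0.372], "grip": 0.15}
  ]
}}

```text
t: 10.7
eef_pos: [0.6396, -0.0659, 0.1517]
tcp_rot: [-0.001, 0.999, 0.043, 0.001]
ft_force: [-0.1, 0.6, -0.5]
opening: 0.574
gripper_force: 0.0
```

Call:
{"fn": "drive_tool", "kwargs": {
  "series": [
    {"travel": [-0.006, 0.0064, 0], "dr": [0, 0, -0.068], "grip": 0.15},
    {"travel": [-0.012, 0.0128, 0], "dr": [0, 0, -0.136], "grip": 0.15},
    {"travel": [-0.018, 0.0192, 0], "dr": [0, 0, -0.204], "grip": 0.15},
    {"travel": [-0.024, 0.0256, 0], "dr": [0, 0, -0.272], "grip": 0.15},
    {"travel": [-0.03, 0.032, 0], "dr": [0, 0, -0.34], "grip": 0.15},
    {"travel": [-0.036, 0.0383, 0], "dr": [0, 0, -0.408], "grip": 0.15},
    {"travel": [-0.042, 0.0447, 0], "dr": [0, 0, -0.476], "grip": 0.15},
    {"travel": [-0.0479, 0.0511, 0], "dr": [0, 0, -0.544], "grip": 0.15}
  ]
}}

```text
t: 11.5
eef_pos: [0.6069, -0.1077, 0.1514]
tcp_rot: [-0.0, 0.818, 0.575, 0.001]
ft_force: [-0.6, 0.1, -0.5]
opening: 0.577
gripper_force: 0.0
```

Call:
{"fn": "drive_tool", "kwargs": {
  "series": [
    {"travel": [-0.0083, -0.0028, 0], "dr": [0, 0, -0.068], "grip": 0.15},
    {"travel": [-0.0166, -0.0055, 0], "dr": [0, 0, -0.136], "grip": 0.15},
    {"travel": [-0.0249, -0.0083, 0], "dr": [0, 0, -0.204], "grip": 0.15},
    {"travel": [-0.0332, -0.0111, 0], "dr": [0, 0, -0.272], "grip": 0.15},
    {"travel": [-0.0415, -0.0138, 0], "dr": [0, 0, -0.34], "grip": 0.15},
    {"travel": [-0.0498, -0.0166, 0], "dr": [0, 0, -0.408], "grip": 0.15},
    {"travel": [-0.0581, -0.0194, 0], "dr": [0, 0, -0.476], "grip": 0.15},
    {"travel": [-0.0664, -0.0221, 0], "dr": [0, 0, -0.544], "grip": 0.15}
  ]
}}

```text
t: 12.3
eef_pos: [0.5742, -0.1492, 0.1513]
tcp_rot: [-0.0, 0.379, 0.925, 0.0]
ft_force: [-0.3, -1.0, -0.9]
opening: 0.572
gripper_force: 0.0
```

Call:
{"fn": "drive_tool", "kwargs": {
  "series": [
    {"travel": [-0.001, -0.0087, 0], "dr": [0, 0, -0.068], "grip": 0.15},
    {"travel": [-0.002, -0.0174, 0], "dr": [0, 0, -0.136], "grip": 0.15},
    {"travel": [-0.003, -0.0261, 0], "dr": [0, 0, -0.204], "grip": 0.15},
    {"travel": [-0.004, -0.0348, 0], "dr": [0, 0, -0.272], "grip": 0.15},
    {"travel": [-0.0048, -0.0435, 0], "dr": [0, 0, -0.34], "grip": 0.15},
    {"travel": [-0.0058, -0.0522, 0], "dr": [0, 0, -0.408], "grip": 0.15},
    {"travel": [-0.0067, -0.0609, 0], "dr": [0, 0, -0.476], "grip": 0.15},
    {"travel": [-0.0077, -0.0696, 0], "dr": [0, 0, -0.544], "grip": 0.15}
  ]
}}

```text
t: 13.1
eef_pos: [0.5415, -0.1906, 0.1511]
tcp_rot: [-0.0, -0.18, 0.984, 0.0]
ft_force: [-0.6, -0.2, 0.1]
opening: 0.577
gripper_force: 0.0
```

```bash
python3 st.py; python3 - <<'E'
from h import *
f=robot.grab_frame("side")
i=f["color"][...,::-1];u,v=map(int,proj(f,[.62,-.1,.08]));a=cv2.resize(i[v-80:v+60,u-100:u+80],None,fx=4,fy=4,interpolation=cv2.INTER_CUBIC)[:600];cv2.imwrite("pics/s4.png",a)
E
```

```text
13.1 [ 0.5415 -0.1906  0.1511] yaw -159.3 cmd [ 5.424e-01 -1.889e-01  1.500e-01  2.010e+02] [ 0.75  0.69 -0.74  1.78  0.57  0.91  1.68] F [-0.6 -0.2  0.1] M [ 0.09 -0.12  0.03] 0.577
```

View pics/s4.png

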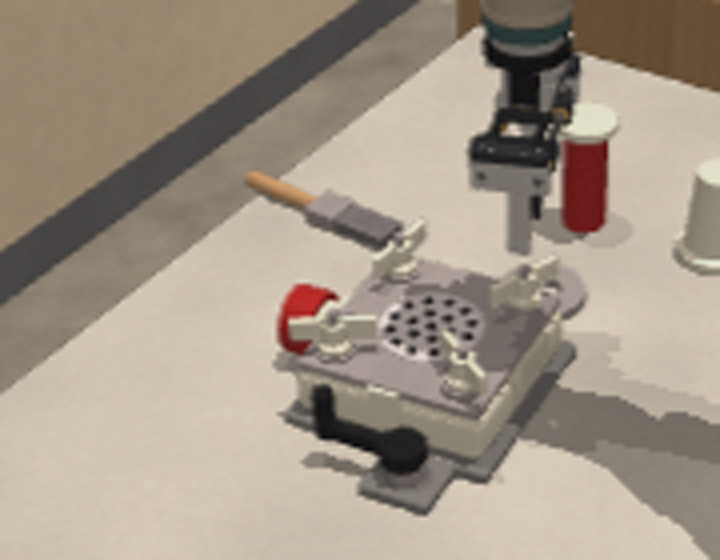

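Nut0 has turned, with its wings lying towards (300,325)-(375,325). The fingers are above nut2, with the tip at (520,245). I'll lower and turn it.

Call:
{"fn": "drive_tool", "kwargs": {
  "series": [
    {"travel": [0, 0, 0.04], "dr": [0, 0, 0], "grip": 0.15},
    {"travel": [0, 0, 0.08], "dr": [0, 0, 0], "grip": 0.15},
    {"travel": [0, 0, 0.08], "dr": [0, 0, 0.0583], "grip": 0.15},
    {"travel": [0, 0, 0.08], "dr": [0, 0, 0.1167], "grip": 0.15},
    {"travel": [0, 0, 0.08], "dr": [0, 0, 0.175], "grip": 0.15},
    {"travel": [0, 0, 0.08], "dr": [0, 0, 0.2333], "grip": 0.15},
    {"travel": [0, 0, 0.08], "dr": [0, 0, 0.2917], "grip": 0.15},
    {"travel": [0, 0, 0.08], "dr": [0, 0, 0.35], "grip": 0.15}
  ]
}}

```text
t: 13.95
eef_pos: [0.5406, -0.1895, 0.0902]
tcp_rot: [-0.002, 0.19, 0.982, 0.0]
ft_force: [-2.0, 1.0, -3.6]
opening: 0.576
gripper_force: 2.3
```

Call:
{"fn": "drive_tool", "kwargs": {
  "series": [
    {"travel": [0, 0, 0], "dr": [0, 0, 0.0625], "grip": 0.15},
    {"travel": [0, 0, 0], "dr": [0, 0, 0.125], "grip": 0.15},
    {"travel": [0, 0, 0], "dr": [0, 0, 0.1875], "grip": 0.15},
    {"travel": [0, 0, 0], "dr": [0, 0, 0.25], "grip": 0.15},
    {"travel": [0, 0, 0], "dr": [0, 0, 0.3125], "grip": 0.15},
    {"travel": [0, 0, 0], "dr": [0, 0, 0.375], "grip": 0.15},
    {"travel": [0, 0, 0], "dr": [0, 0, 0.4375], "grip": 0.15},
    {"travel": [0, 0, 0], "dr": [0, 0, 0.5], "grip": 0.15}
  ]
}}

```text
t: 14.75
eef_pos: [0.5408, -0.1875, 0.0902]
tcp_rot: [-0.002, 0.655, 0.755, 0.0]
ft_force: [-0.4, 3.9, -3.3]
opening: 0.578
gripper_force: 2.4
```

Call:
{"fn": "drive_tool", "kwargs": {
  "series": [
    {"travel": [0, 0, 0], "dr": [0, 0, 0.0625], "grip": 0.15},
    {"travel": [0, 0, 0], "dr": [0, 0, 0.125], "grip": 0.15},
    {"travel": [0, 0, 0], "dr": [0, 0, 0.1875], "grip": 0.15},
    {"travel": [0, 0, 0], "dr": [0, 0, 0.25], "grip": 0.15},
    {"travel": [0, 0, 0], "dr": [0, 0, 0.3125], "grip": 0.15},
    {"travel": [0, 0, 0], "dr": [0, 0, 0.375], "grip": 0.15},
    {"travel": [0, 0, 0], "dr": [0, 0, 0.4375], "grip": 0.15},
    {"travel": [0, 0, 0], "dr": [0, 0, 0.5], "grip": 0.15}
  ]
}}

```text
t: 15.55
eef_pos: [0.5423, -0.1881, 0.0907]
tcp_rot: [-0.001, 0.945, 0.327, 0.0]
ft_force: [0.1, 1.6, -3.4]
opening: 0.577
gripper_force: 2.7
```

```bash
python3 st.py
```

```text
15.55 [ 0.5423 -0.1881  0.0907] yaw 38.1 cmd [ 5.424e-01 -1.889e-01  1.500e-01  2.010e+02] [ 0.22  0.67  0.1   1.84 -0.11  0.63 -0.52] F [ 0.1  1.6 -3.4] M [ 0.46 -0.    0.19] 0.577
```

Call:
{"fn": "drive_tool", "kwargs": {
  "series": [
    {"travel": [0, 0, 0], "dr": [0, 0, 0.03], "grip": 0.15},
    {"travel": [0, 0, 0], "dr": [0, 0, 0.06], "grip": 0.15},
    {"travel": [0, 0, 0], "dr": [0, 0, 0.09], "grip": 0.15},
    {"travel": [0, 0, 0], "dr": [0, 0, 0.12], "grip": 0.15},
    {"travel": [0, 0, 0], "dr": [0, 0, 0.15], "grip": 0.15},
    {"travel": [0, 0, 0], "dr": [0, 0, 0.15], "grip": 0.15},
    {"travel": [0, 0, 0], "dr": [0, 0, 0.15], "grip": 0.15},
    {"travel": [0, 0, 0], "dr": [0, 0, 0.15], "grip": 0.15}
  ]
}}

```text
t: 16.35
eef_pos: [0.5424, -0.1894, 0.091]
tcp_rot: [-0.0, 0.983, 0.181, 0.0]
ft_force: [-1.7, 0.9, 0.1]
opening: 0.573
gripper_force: 0.7
```

```bash
python3 st.py
```

```text
16.35 [ 0.5424 -0.1894  0.091 ] yaw 20.8 cmd [ 5.424e-01 -1.889e-01  1.500e-01  2.010e+02] [ 0.17  0.68  0.19  1.84 -0.2   0.64 -0.73] F [-1.7  0.9  0.1] M [0.25 0.29 0.04] 0.573
```

Call:
{"fn": "drive_tool", "kwargs": {
  "series": [
    {"travel": [0, 0, 0], "dr": [0, 0, 0.015], "grip": 0.15},
    {"travel": [0, 0, 0], "dr": [0, 0, 0.03], "grip": 0.15},
    {"travel": [0, 0, 0], "dr": [0, 0, 0.045], "grip": 0.15},
    {"travel": [0, 0, 0], "dr": [0, 0, 0.06], "grip": 0.15},
    {"travel": [0, 0, 0], "dr": [0, 0, 0.075], "grip": 0.15},
    {"travel": [0, 0, 0], "dr": [0, 0, 0.09], "grip": 0.15},
    {"travel": [0, 0, 0], "dr": [0, 0, 0.105], "grip": 0.15},
    {"travel": [0, 0, 0], "dr": [0, 0, 0.12], "grip": 0.15}
  ]
}}

```text
t: 17.15
eef_pos: [0.5419, -0.1892, 0.0906]
tcp_rot: [0.0, 0.998, 0.058, -0.001]
ft_force: [-5.5, 0.4, 5.1]
opening: 0.578
gripper_force: 24.5
```

```bash
python3 st.py
```

```text
17.15 [ 0.5419 -0.1892  0.0906] yaw 6.6 cmd [ 5.424e-01 -1.889e-01  1.500e-01  2.010e+02] [ 0.12  0.69  0.26  1.84 -0.27  0.65 -0.91] F [-5.5  0.4  5.1] M [0.15 1.29 1.51] 0.578
```

Call:
{"fn": "drive_tool", "kwargs": {
  "series": [
    {"travel": [0, 0, 0], "dr": [0, 0, 0.01], "grip": 0.15},
    {"travel": [0, 0, 0], "dr": [0, 0, 0.02], "grip": 0.15},
    {"travel": [0, 0, 0], "dr": [0, 0, 0.02], "grip": 0.15},
    {"travel": [0, 0, 0], "dr": [0, 0, 0.02], "grip": 0.15},
    {"travel": [0, 0, 0], "dr": [0, 0, 0.02], "grip": 0.15},
    {"travel": [0, 0, 0], "dr": [0, 0, 0.02], "grip": 0.15},
    {"travel": [0, 0, 0], "dr": [0, 0, 0.02], "grip": 0.15},
    {"travel": [0, 0, 0], "dr": [0, 0, 0.02], "grip": 0.15}
  ]
}}

```text
t: 17.95
eef_pos: [0.5419, -0.1892, 0.0906]
tcp_rot: [0.0, 0.999, 0.039, -0.001]
ft_force: [-4.9, -0.5, 3.8]
opening: 0.576
gripper_force: 34.2
```

```bash
python3 st.py
python3 - <<'E'
from plan import *
n=N[2];json.dump([*n,.09,4.2],open(F,"w"));m=N[1]
b=[*n,.09,16.2];u=[*n,.15,16.2];t=[*m,.15,219.3]
emit(line(b,2)+line(u,2,b)+line(t,28,u),.15)
E
```

```text
17.95 [ 0.5419 -0.1892  0.0906] yaw 4.5 cmd [ 5.424e-01 -1.889e-01  1.500e-01  2.010e+02] [ 0.12  0.69  0.27  1.84 -0.28  0.65 -0.94] F [-4.9 -0.5  3.8] M [0.   1.33 2.1 ] 0.576
[{"travel": [0.0, 0.0, -0.0], "dr": [0, 0, -0.05], "grip": 0.15}, {"travel": [0.0, 0.0, -0.0], "dr": [0, 0, -0.1], "grip": 0.15}, {"travel": [0.0, 0.0, -0.04], "dr": [0, 0, -0.1], "grip": 0.15}, {"travel": [0.0, 0.0, -0.08], "dr": [0, 0, -0.1], "grip": 0.15}, {"travel": [0.0062, -0.0003, -0.08], "dr": [0, 0, -0.1604], "grip": 0.15}, {"travel": [0.0124, -0.0006, -0.08], "dr": [0, 0, -0.2209], "grip": 0.15}, {"travel": [0.0185, -0.0009, -0.08], "dr": [0, 0, -0.2813], "grip": 0.15}, {"travel": [0.0247, -0.0012, -0.08], "dr": [0, 0, -0.3418], "grip": 0.15}]
[{"travel": [0.0049, 0.0038, -0.0], "dr": [0, 0, -0.0604], "grip": 0.15}, {"travel": [0.0097, 0.0077, -0.0], "dr": [0, 0, -0.1209], "grip": 0.15}, {"travel": [0.0146, 0.0115, -0.0], "dr": [0, 0, -0.1813], "grip": 0.15}, {"travel": [0.0195, 0.0153, -0.0], "dr": [0, 0, -0.2418], "grip": 0.15}, {"travel": [0.0243, 0.0191, -0.0], "dr": [0, 0, -0.3022], "grip": 0.1
[... 703 characters left out ...]
": [0, 0, -0.4231], "grip": 0.15}, {"travel": [-0.0054, 0.0492, -0.0], "dr": [0, 0, -0.4836], "grip": 0.15}]
[{"travel": [-0.0056, 0.0027, -0.0], "dr": [0, 0, -0.0604], "grip": 0.15}, {"travel": [-0.0112, 0.0054, -0.0], "dr": [0, 0, -0.1209], "grip": 0.15}, {"travel": [-0.0167, 0.0081, -0.0], "dr": [0, 0, -0.1813], "grip": 0.15}, {"travel": [-0.0223, 0.0107, -0.0], "dr": [0, 0, -0.2418], "grip": 0.15}, {"travel": [-0.0279, 0.0134, -0.0], "dr": [0, 0, -0.3022], "grip": 0.15}, {"travel": [-0.0335, 0.0161, -0.0], "dr": [0, 0, -0.3627], "grip": 0.15}, {"travel": [-0.039, 0.0188, -0.0], "dr": [0, 0, -0.4231], "grip": 0.15}, {"travel": [-0.0446, 0.0215, -0.0], "dr": [0, 0, -0.4836], "grip": 0.15}]
```

Call:
{"fn": "drive_tool", "kwargs": {
  "series": [
    {"travel": [0, 0, 0], "dr": [0, 0, -0.05], "grip": 0.15},
    {"travel": [0, 0, 0], "dr": [0, 0, -0.1], "grip": 0.15},
    {"travel": [0, 0, -0.04], "dr": [0, 0, -0.1], "grip": 0.15},
    {"travel": [0, 0, -0.08], "dr": [0, 0, -0.1], "grip": 0.15},
    {"travel": [0.0062, 0, -0.08], "dr": [0, 0, -0.1604], "grip": 0.15},
    {"travel": [0.0124, 0, -0.08], "dr": [0, 0, -0.2209], "grip": 0.15},
    {"travel": [0.0185, -0.001, -0.08], "dr": [0, 0, -0.2813], "grip": 0.15},
    {"travel": [0.0247, -0.0012, -0.08], "dr": [0, 0, -0.3418], "grip": 0.15}
  ]
}}

```text
t: 18.75
eef_pos: [0.5634, -0.1872, 0.1511]
tcp_rot: [0.001, 0.923, 0.385, 0.002]
ft_force: [-0.1, -0.1, -0.4]
opening: 0.578
gripper_force: 0.0
```

Call:
{"fn": "drive_tool", "kwargs": {
  "series": [
    {"travel": [0.0049, 0.0038, 0], "dr": [0, 0, -0.0604], "grip": 0.15},
    {"travel": [0.0097, 0.0077, 0], "dr": [0, 0, -0.1209], "grip": 0.15},
    {"travel": [0.0146, 0.0115, 0], "dr": [0, 0, -0.1813], "grip": 0.15},
    {"travel": [0.0195, 0.0153, 0], "dr": [0, 0, -0.2418], "grip": 0.15},
    {"travel": [0.0243, 0.0191, 0], "dr": [0, 0, -0.3022], "grip": 0.15},
    {"travel": [0.0292, 0.023, 0], "dr": [0, 0, -0.3627], "grip": 0.15},
    {"travel": [0.034, 0.0268, 0], "dr": [0, 0, -0.4231], "grip": 0.15},
    {"travel": [0.0389, 0.0306, 0], "dr": [0, 0, -0.4836], "grip": 0.15}
  ]
}}

```text
t: 19.55
eef_pos: [0.6001, -0.1826, 0.1509]
tcp_rot: [0.002, 0.62, 0.784, 0.001]
ft_force: [0.4, 0.6, -0.1]
opening: 0.577
gripper_force: 0.0
```

Call:
{"fn": "drive_tool", "kwargs": {
  "series": [
    {"travel": [0, 0.0062, 0], "dr": [0, 0, -0.0604], "grip": 0.15},
    {"travel": [-0.0013, 0.0123, 0], "dr": [0, 0, -0.1209], "grip": 0.15},
    {"travel": [-0.002, 0.0185, 0], "dr": [0, 0, -0.1813], "grip": 0.15},
    {"travel": [-0.0027, 0.0246, 0], "dr": [0, 0, -0.2418], "grip": 0.15},
    {"travel": [-0.0034, 0.0308, 0], "dr": [0, 0, -0.3022], "grip": 0.15},
    {"travel": [-0.004, 0.0369, 0], "dr": [0, 0, -0.3627], "grip": 0.15},
    {"travel": [-0.0047, 0.0431, 0], "dr": [0, 0, -0.4231], "grip": 0.15},
    {"travel": [-0.0054, 0.0492, 0], "dr": [0, 0, -0.4836], "grip": 0.15}
  ]
}}

```text
t: 20.35
eef_pos: [0.6367, -0.178, 0.1508]
tcp_rot: [0.002, 0.162, 0.987, 0.001]
ft_force: [1.0, 0.1, -0.2]
opening: 0.575
gripper_force: 0.0
```

Call:
{"fn": "drive_tool", "kwargs": {
  "series": [
    {"travel": [-0.0056, 0.0027, 0], "dr": [0, 0, -0.0604], "grip": 0.15},
    {"travel": [-0.0112, 0.0054, 0], "dr": [0, 0, -0.1209], "grip": 0.15},
    {"travel": [-0.0167, 0.0081, 0], "dr": [0, 0, -0.1813], "grip": 0.15},
    {"travel": [-0.0223, 0.0107, 0], "dr": [0, 0, -0.2418], "grip": 0.15},
    {"travel": [-0.0279, 0.0134, 0], "dr": [0, 0, -0.3022], "grip": 0.15},
    {"travel": [-0.0335, 0.0161, 0], "dr": [0, 0, -0.3627], "grip": 0.15},
    {"travel": [-0.039, 0.0188, 0], "dr": [0, 0, -0.4231], "grip": 0.15},
    {"travel": [-0.0446, 0.0215, 0], "dr": [0, 0, -0.4836], "grip": 0.15}
  ]
}}

```text
t: 21.15
eef_pos: [0.6733, -0.1734, 0.1506]
tcp_rot: [0.002, -0.337, 0.942, 0.0]
ft_force: [-0.4, -0.5, 0.2]
opening: 0.572
gripper_force: 0.0
```

```bash
python3 st.py; python3 - <<'E'
from h import *
f=robot.grab_frame("side")
i=f["color"][...,::-1];u,v=map(int,proj(f,[.60,-.12,.08]));a=cv2.resize(i[v-60:v+50,u-70:u+70],None,fx=5,fy=5,interpolation=cv2.INTER_CUBIC);cv2.imwrite("pics/s5.png",a);print(u-70,v-60)
E
```

```text
21.15 [ 0.6733 -0.1734  0.1506] yaw -140.6 cmd [ 6.714e-01 -1.731e-01  1.500e-01  2.193e+02] [ 0.58  0.84 -0.72  1.42  0.59  1.1   2.02] F [-0.4 -0.5  0.2] M [ 0.12 -0.11  0.  ] 0.572
174 112
```

View pics/s5.png

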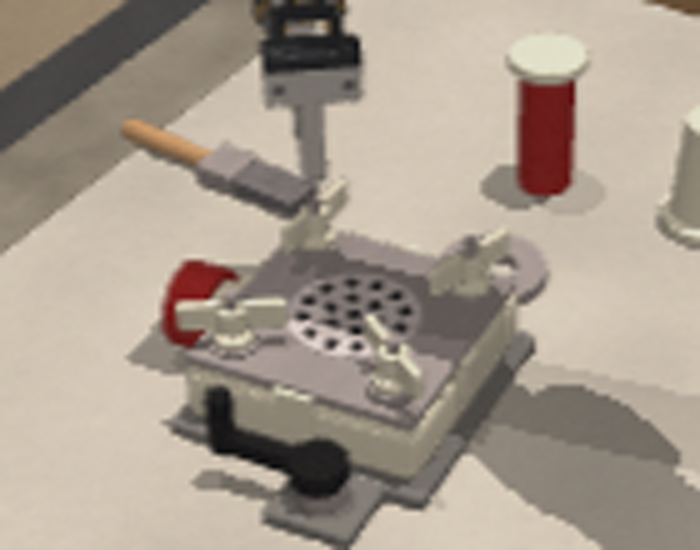

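The fingers are above nut1, with the tip at (315,170). In the crop, nut2's wing top edge runs (433,265)-(508,235) and nut0's runs (180,303)-(285,298). I'll work out those angles.

```bash
python3 - <<'E'
from h import *
f=robot.grab_frame("side")
for n,a,b in(("n2",(433,265),(508,235)),("n0",(180,303),(285,298))):
    p,q=[onz(f,174+x[0]/5,112+x[1]/5,.108) for x in(a,b)];d=q-p;print(n,p,q,np.linalg.norm(d),np.degrees(np.arctan2(d[1],d[0]))%180)
E
```

```text
n2 [ 0.55376424 -0.15819458  0.108     ] [ 0.52574678 -0.21897737  0.108     ] 0.06692926067365336 65.25295176602225
n0 [ 0.68560021 -0.02501546  0.108     ] [ 0.62406123 -0.06911559  0.108     ] 0.07570909515936615 35.626179420098225
```

Both angles match the stops: nut0 at about 36° from a 10° start, and nut2 still near its start angle after a half turn. Now nut1.

Call:
{"fn": "drive_tool", "kwargs": {
  "series": [
    {"travel": [0, 0, 0.04], "dr": [0, 0, 0], "grip": 0.15},
    {"travel": [0, 0, 0.08], "dr": [0, 0, 0], "grip": 0.15},
    {"travel": [0, 0, 0.08], "dr": [0, 0, 0.0583], "grip": 0.15},
    {"travel": [0, 0, 0.08], "dr": [0, 0, 0.1167], "grip": 0.15},
    {"travel": [0, 0, 0.08], "dr": [0, 0, 0.175], "grip": 0.15},
    {"travel": [0, 0, 0.08], "dr": [0, 0, 0.2333], "grip": 0.15},
    {"travel": [0, 0, 0.08], "dr": [0, 0, 0.2917], "grip": 0.15},
    {"travel": [0, 0, 0.08], "dr": [0, 0, 0.35], "grip": 0.15}
  ]
}}

```text
t: 22.05
eef_pos: [0.6709, -0.1734, 0.0896]
tcp_rot: [-0.001, 0.029, 1.0, 0.0]
ft_force: [-1.8, -0.1, -3.3]
opening: 0.573
gripper_force: 2.2
```

Call:
{"fn": "drive_tool", "kwargs": {
  "series": [
    {"travel": [0, 0, 0], "dr": [0, 0, 0.0625], "grip": 0.15},
    {"travel": [0, 0, 0], "dr": [0, 0, 0.125], "grip": 0.15},
    {"travel": [0, 0, 0], "dr": [0, 0, 0.1875], "grip": 0.15},
    {"travel": [0, 0, 0], "dr": [0, 0, 0.25], "grip": 0.15},
    {"travel": [0, 0, 0], "dr": [0, 0, 0.3125], "grip": 0.15},
    {"travel": [0, 0, 0], "dr": [0, 0, 0.375], "grip": 0.15},
    {"travel": [0, 0, 0], "dr": [0, 0, 0.4375], "grip": 0.15},
    {"travel": [0, 0, 0], "dr": [0, 0, 0.5], "grip": 0.15}
  ]
}}

```text
t: 22.85
eef_pos: [0.6708, -0.1724, 0.0896]
tcp_rot: [-0.001, 0.525, 0.851, 0.0]
ft_force: [-1.0, 1.6, -3.7]
opening: 0.576
gripper_force: 2.2
```

Call:
{"fn": "drive_tool", "kwargs": {
  "series": [
    {"travel": [0, 0, 0], "dr": [0, 0, 0.0625], "grip": 0.15},
    {"travel": [0, 0, 0], "dr": [0, 0, 0.125], "grip": 0.15},
    {"travel": [0, 0, 0], "dr": [0, 0, 0.1875], "grip": 0.15},
    {"travel": [0, 0, 0], "dr": [0, 0, 0.25], "grip": 0.15},
    {"travel": [0, 0, 0], "dr": [0, 0, 0.3125], "grip": 0.15},
    {"travel": [0, 0, 0], "dr": [0, 0, 0.375], "grip": 0.15},
    {"travel": [0, 0, 0], "dr": [0, 0, 0.4375], "grip": 0.15},
    {"travel": [0, 0, 0], "dr": [0, 0, 0.5], "grip": 0.15}
  ]
}}

```text
t: 23.65
eef_pos: [0.6711, -0.1721, 0.0895]
tcp_rot: [-0.001, 0.88, 0.475, 0.0]
ft_force: [-0.6, 1.9, -4.5]
opening: 0.576
gripper_force: 3.4
```

Call:
{"fn": "drive_tool", "kwargs": {
  "series": [
    {"travel": [0, 0, 0], "dr": [0, 0, 0.015], "grip": 0.15},
    {"travel": [0, 0, 0], "dr": [0, 0, 0.03], "grip": 0.15},
    {"travel": [0, 0, 0], "dr": [0, 0, 0.045], "grip": 0.15},
    {"travel": [0, 0, 0], "dr": [0, 0, 0.06], "grip": 0.15},
    {"travel": [0, 0, 0], "dr": [0, 0, 0.075], "grip": 0.15},
    {"travel": [0, 0, 0], "dr": [0, 0, 0.09], "grip": 0.15},
    {"travel": [0, 0, 0], "dr": [0, 0, 0.105], "grip": 0.15},
    {"travel": [0, 0, 0], "dr": [0, 0, 0.12], "grip": 0.15}
  ]
}}

```text
t: 24.45
eef_pos: [0.6713, -0.1726, 0.0903]
tcp_rot: [-0.0, 0.93, 0.367, -0.0]
ft_force: [-1.3, 3.1, -7.6]
opening: 0.58
gripper_force: 45.7
```

```bash
python3 st.py
```

```text
24.45 [ 0.6713 -0.1726  0.0903] yaw 43.0 cmd [ 6.714e-01 -1.731e-01  1.500e-01  2.193e+02] [ 0.15  0.82  0.12  1.48 -0.12  0.85 -0.51] F [-1.3  3.1 -7.6] M [0.82 0.17 2.84] 0.58
```

```bash
python3 - <<'E'
from plan import *
n=N[1];json.dump([*n,.09,42.9],open(F,"w"));m=N[3]
b=[*n,.09,54.9];u=[*n,.15,54.9];t=[*m,.15,99.6]
emit(line(b,2)+line(u,2,b)+line(t,12,u),.15)
E
```

```text
[{"travel": [0.0, 0.0, -0.0], "dr": [0, 0, -0.05], "grip": 0.15}, {"travel": [0.0, 0.0, -0.0], "dr": [0, 0, -0.1], "grip": 0.15}, {"travel": [0.0, 0.0, -0.04], "dr": [0, 0, -0.1], "grip": 0.15}, {"travel": [0.0, 0.0, -0.08], "dr": [0, 0, -0.1], "grip": 0.15}, {"travel": [-0.0032, -0.0202, -0.08], "dr": [0, 0, -0.131], "grip": 0.15}, {"travel": [-0.0065, -0.0403, -0.08], "dr": [0, 0, -0.1621], "grip": 0.15}, {"travel": [-0.0097, -0.0605, -0.08], "dr": [0, 0, -0.1931], "grip": 0.15}, {"travel": [-0.0129, -0.0807, -0.08], "dr": [0, 0, -0.2242], "grip": 0.15}]
[{"travel": [0.0062, -0.0194, -0.0], "dr": [0, 0, -0.031], "grip": 0.15}, {"travel": [0.0125, -0.0389, -0.0], "dr": [0, 0, -0.0621], "grip": 0.15}, {"travel": [0.0187, -0.0583, -0.0], "dr": [0, 0, -0.0931], "grip": 0.15}, {"travel": [0.025, -0.0778, -0.0], "dr": [0, 0, -0.1242], "grip": 0.15}, {"travel": [0.0312, -0.0972, -0.0], "dr": [0, 0, -0.1552], "grip": 0.15}, {"travel": [0.0375, -0.1167, -0.0], "dr": [0, 0, -0.1862], "grip": 0.15}, {"travel": [0.0437, -0.1361, -0.0], "dr": [0, 0, -0.2173], "grip": 0.15}, {"travel": [0.05, -0.1556, -0.0], "dr": [0, 0, -0.2483], "grip": 0.15}]
```

Call:
{"fn": "drive_tool", "kwargs": {
  "series": [
    {"travel": [0, 0, 0], "dr": [0, 0, -0.05], "grip": 0.15},
    {"travel": [0, 0, 0], "dr": [0, 0, -0.1], "grip": 0.15},
    {"travel": [0, 0, -0.04], "dr": [0, 0, -0.1], "grip": 0.15},
    {"travel": [0, 0, -0.08], "dr": [0, 0, -0.1], "grip": 0.15},
    {"travel": [-0.0032, -0.02, -0.08], "dr": [0, 0, -0.131], "grip": 0.15},
    {"travel": [-0.0065, -0.04, -0.08], "dr": [0, 0, -0.162], "grip": 0.15},
    {"travel": [-0.0097, -0.06, -0.08], "dr": [0, 0, -0.193], "grip": 0.15},
    {"travel": [-0.0129, -0.0807, -0.08], "dr": [0, 0, -0.2242], "grip": 0.15}
  ]
}}

```text
t: 25.25
eef_pos: [0.6247, -0.1383, 0.1528]
tcp_rot: [0.003, 0.822, 0.57, 0.002]
ft_force: [-0.9, 0.7, -0.6]
opening: 0.575
gripper_force: 0.0
```

Call:
{"fn": "drive_tool", "kwargs": {
  "series": [
    {"travel": [0.0062, -0.0194, 0], "dr": [0, 0, -0.031], "grip": 0.15},
    {"travel": [0.0125, -0.0389, 0], "dr": [0, 0, -0.0621], "grip": 0.15},
    {"travel": [0.0187, -0.0583, 0], "dr": [0, 0, -0.0931], "grip": 0.15},
    {"travel": [0.025, -0.0778, 0], "dr": [0, 0, -0.1242], "grip": 0.15},
    {"travel": [0.0312, -0.0972, 0], "dr": [0, 0, -0.1552], "grip": 0.15},
    {"travel": [0.0375, -0.1167, 0], "dr": [0, 0, -0.1862], "grip": 0.15},
    {"travel": [0.0437, -0.1361, 0], "dr": [0, 0, -0.2173], "grip": 0.15},
    {"travel": [0.05, -0.1556, 0], "dr": [0, 0, -0.2483], "grip": 0.15}
  ]
}}

```text
t: 26.05
eef_pos: [0.5286, -0.0623, 0.1524]
tcp_rot: [0.003, 0.648, 0.762, 0.001]
ft_force: [-0.5, -0.9, 0.8]
opening: 0.572
gripper_force: 0.0
```

Call:
{"fn": "drive_tool", "kwargs": {
  "series": [
    {"travel": [0, 0, 0.04], "dr": [0, 0, 0], "grip": 0.15},
    {"travel": [0, 0, 0.08], "dr": [0, 0, 0], "grip": 0.15},
    {"travel": [0, 0, 0.08], "dr": [0, 0, 0.0583], "grip": 0.15},
    {"travel": [0, 0, 0.08], "dr": [0, 0, 0.1167], "grip": 0.15},
    {"travel": [0, 0, 0.08], "dr": [0, 0, 0.175], "grip": 0.15},
    {"travel": [0, 0, 0.08], "dr": [0, 0, 0.2333], "grip": 0.15},
    {"travel": [0, 0, 0.08], "dr": [0, 0, 0.2917], "grip": 0.15},
    {"travel": [0, 0, 0.08], "dr": [0, 0, 0.35], "grip": 0.15}
  ]
}}

```text
t: 26.85
eef_pos: [0.5287, -0.0619, 0.0918]
tcp_rot: [0.002, 0.879, 0.476, 0.002]
ft_force: [-0.4, 1.4, -3.4]
opening: 0.573
gripper_force: 2.2
```

Call:
{"fn": "drive_tool", "kwargs": {
  "series": [
    {"travel": [0, 0, 0], "dr": [0, 0, 0.0625], "grip": 0.15},
    {"travel": [0, 0, 0], "dr": [0, 0, 0.125], "grip": 0.15},
    {"travel": [0, 0, 0], "dr": [0, 0, 0.1875], "grip": 0.15},
    {"travel": [0, 0, 0], "dr": [0, 0, 0.25], "grip": 0.15},
    {"travel": [0, 0, 0], "dr": [0, 0, 0.3125], "grip": 0.15},
    {"travel": [0, 0, 0], "dr": [0, 0, 0.375], "grip": 0.15},
    {"travel": [0, 0, 0], "dr": [0, 0, 0.4375], "grip": 0.15},
    {"travel": [0, 0, 0], "dr": [0, 0, 0.5], "grip": 0.15}
  ]
}}

```text
t: 27.65
eef_pos: [0.5255, -0.0619, 0.0912]
tcp_rot: [0.0, 1.0, -0.027, -0.001]
ft_force: [-5.0, 0.4, -4.0]
opening: 0.572
gripper_force: 2.3
```

```bash
python3 st.py
```

```text
27.65 [ 0.5255 -0.0619  0.0912] yaw -3.1 cmd [ 5.266e-01 -5.990e-02  1.500e-01  9.960e+01] [-0.18  0.65  0.38  1.97 -0.41  0.6  -1.16] F [-5.   0.4 -4. ] M [0.14 1.22 0.15] 0.572
```

Call:
{"fn": "drive_tool", "kwargs": {
  "series": [
    {"travel": [0, 0, 0], "dr": [0, 0, 0.0625], "grip": 0.15},
    {"travel": [0, 0, 0], "dr": [0, 0, 0.125], "grip": 0.15},
    {"travel": [0, 0, 0], "dr": [0, 0, 0.1875], "grip": 0.15},
    {"travel": [0, 0, 0], "dr": [0, 0, 0.25], "grip": 0.15},
    {"travel": [0, 0, 0], "dr": [0, 0, 0.3125], "grip": 0.15},
    {"travel": [0, 0, 0], "dr": [0, 0, 0.375], "grip": 0.15},
    {"travel": [0, 0, 0], "dr": [0, 0, 0.4375], "grip": 0.15},
    {"travel": [0, 0, 0], "dr": [0, 0, 0.5], "grip": 0.15}
  ]
}}

```text
t: 28.45
eef_pos: [0.5268, -0.0597, 0.0915]
tcp_rot: [-0.001, 0.853, -0.523, -0.0]
ft_force: [-2.5, 3.4, -2.1]
opening: 0.573
gripper_force: 2.0
```

Call:
{"fn": "drive_tool", "kwargs": {
  "series": [
    {"travel": [0, 0, 0], "dr": [0, 0, 0.015], "grip": 0.15},
    {"travel": [0, 0, 0], "dr": [0, 0, 0.03], "grip": 0.15},
    {"travel": [0, 0, 0], "dr": [0, 0, 0.045], "grip": 0.15},
    {"travel": [0, 0, 0], "dr": [0, 0, 0.06], "grip": 0.15},
    {"travel": [0, 0, 0], "dr": [0, 0, 0.075], "grip": 0.15},
    {"travel": [0, 0, 0], "dr": [0, 0, 0.09], "grip": 0.15},
    {"travel": [0, 0, 0], "dr": [0, 0, 0.105], "grip": 0.15},
    {"travel": [0, 0, 0], "dr": [0, 0, 0.12], "grip": 0.15}
  ]
}}

```text
t: 29.25
eef_pos: [0.5271, -0.0602, 0.0908]
tcp_rot: [-0.0, 0.783, -0.622, 0.0]
ft_force: [-1.2, 3.6, 1.6]
opening: 0.575
gripper_force: 1.8
```

```bash
python3 st.py
```

```text
29.25 [ 0.5271 -0.0602  0.0908] yaw -76.9 cmd [ 5.266e-01 -5.990e-02  1.500e-01  9.960e+01] [-0.4   0.75  0.74  1.97 -0.76  0.72 -2.1 ] F [-1.2  3.6  1.6] M [1.15 0.25 0.11] 0.575
```

Not at the stop yet, so I'll turn further.

Call:
{"fn": "drive_tool", "kwargs": {
  "series": [
    {"travel": [0, 0, 0], "dr": [0, 0, 0.015], "grip": 0.15},
    {"travel": [0, 0, 0], "dr": [0, 0, 0.03], "grip": 0.15},
    {"travel": [0, 0, 0], "dr": [0, 0, 0.045], "grip": 0.15},
    {"travel": [0, 0, 0], "dr": [0, 0, 0.06], "grip": 0.15},
    {"travel": [0, 0, 0], "dr": [0, 0, 0.075], "grip": 0.15},
    {"travel": [0, 0, 0], "dr": [0, 0, 0.09], "grip": 0.15},
    {"travel": [0, 0, 0], "dr": [0, 0, 0.105], "grip": 0.15},
    {"travel": [0, 0, 0], "dr": [0, 0, 0.12], "grip": 0.15}
  ]
}}

```text
t: 30.05
eef_pos: [0.5271, -0.0591, 0.0907]
tcp_rot: [-0.0, -0.702, 0.712, 0.0]
ft_force: [-1.2, 4.0, 2.5]
opening: 0.577
gripper_force: 41.1
```

```bash
python3 st.py
```

```text
30.05 [ 0.5271 -0.0591  0.0907] yaw -90.8 cmd [ 5.266e-01 -5.990e-02  1.500e-01  9.960e+01] [-0.43  0.77  0.8   1.97 -0.82  0.76 -2.29] F [-1.2  4.   2.5] M [1.29 0.15 2.54] 0.577
```

Call:
{"fn": "drive_tool", "kwargs": {
  "series": [
    {"travel": [0, 0, 0], "dr": [0, 0, -0.05], "grip": 0.15},
    {"travel": [0, 0, 0], "dr": [0, 0, -0.1], "grip": 0.15},
    {"travel": [0, 0, -0.05], "dr": [0, 0, -0.1], "grip": 0.15},
    {"travel": [0, 0, -0.1], "dr": [0, 0, -0.1], "grip": 0.15},
    {"travel": [0, 0, -0.15], "dr": [0, 0, -0.15], "grip": 0.15},
    {"travel": [0, 0, -0.2], "dr": [0, 0, -0.2], "grip": 0.15},
    {"travel": [-0.05, 0, -0.2], "dr": [0, 0, -0.25], "grip": 0.15},
    {"travel": [-0.1, 0, -0.2], "dr": [0, 0, -0.3], "grip": 0.15}
  ]
}}

```text
t: 30.85
eef_pos: [0.5305, 0.0125, 0.2426]
tcp_rot: [-0.001, 0.886, -0.464, 0.004]
ft_force: [1.2, 0.3, -1.5]
opening: 0.575
gripper_force: 0.0
```

```bash
python3 st.py
```

```text
30.85 [0.5305 0.0125 0.2426] yaw -55.3 cmd [ 5.266e-01 -5.990e-02  1.500e-01  9.960e+01] [-0.63  0.53  0.84  1.82 -0.47  0.99 -2.13] F [ 1.2  0.3 -1.5] M [ 0.12 -0.02 -0.01] 0.575
```

Call:
{"fn": "drive_tool", "kwargs": {
  "series": [
    {"travel": [-0.04, -0.0215, 0], "dr": [0, 0, -0.06], "grip": 0.15},
    {"travel": [-0.08, -0.043, 0], "dr": [0, 0, -0.12], "grip": 0.15},
    {"travel": [-0.12, -0.0645, 0], "dr": [0, 0, -0.18], "grip": 0.15},
    {"travel": [-0.16, -0.086, 0], "dr": [0, 0, -0.24], "grip": 0.15},
    {"travel": [-0.2, -0.1075, 0], "dr": [0, 0, -0.3], "grip": 0.15},
    {"travel": [-0.24, -0.129, 0], "dr": [0, 0, -0.36], "grip": 0.15},
    {"travel": [-0.28, -0.15, 0], "dr": [0, 0, -0.42], "grip": 0.15},
    {"travel": [-0.32, -0.172, 0], "dr": [0, 0, -0.48], "grip": 0.15}
  ]
}}

```text
t: 31.65
eef_pos: [0.4991, 0.2856, 0.2409]
tcp_rot: [0.0, 1.0, 0.022, 0.002]
ft_force: [0.5, 0.1, -0.0]
opening: 0.576
gripper_force: 0.0
```

```bash
python3 st.py; python3 - <<'E'
from h import *
f=robot.grab_frame("top");a=cv2.convertScaleAbs(rect(f,[.5975,-.1169],0,.074),alpha=1.6)
cv2.imwrite("pics/r6.png",a)
E
```

```text
31.65 [0.4991 0.2856 0.2409] yaw 2.5 cmd [ 5.266e-01 -5.990e-02  1.500e-01  9.960e+01] [-0.92  0.53  0.55  1.7  -0.32  1.   -1.79] F [ 0.5  0.1 -0. ] M [ 0.07  0.02 -0.03] 0.576
```

View pics/r6.png

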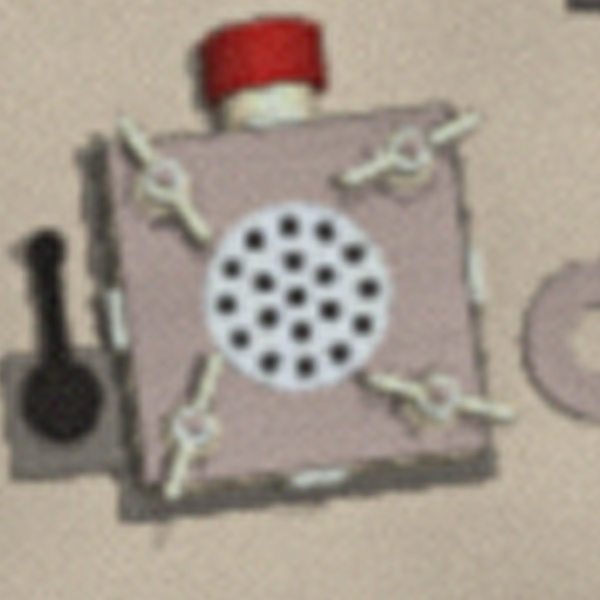

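The lever lies along the side, with its knob at (47,245) and pivot at (62,400). All four nuts have turned a half turn less a start offset of 4 to 26°, and each one hit its stop hard. The plate looks flat, so I'm handing the job in.

```bash
python3 -c "
from rig import robot
print(robot.job_done())"
```

```text
the job is handed in; nothing more can be done
None
```

I handed the job in at about 32 s: the cam lever is locked and all four wing nuts are tightened to their stops in cross order (0, 2, 1, 3). Wrist force and the top view confirm the lever and nuts. The plate's seating wasn't measured beyond looking flat, and the hand-in gave no verdict.

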